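# Seat a microscope lens in its centring nest by feel and clamp it

### The arm

A 6-joint arm with a two-finger parallel gripper is mounted at the origin on a cart in front of the work surface, level with it; the furniture and walls round the work are solid. World frame = base frame: x ahead of the robot, y to its left, z up, the work surface at z = 0. Lengths are in m, angles in rad, forces in N, time in s.
With the tool pointing down it reaches from about 0.3 to 0.775 m from the base axis. Payload 14.6 kg.
Tool frame: the origin (TCP) lies midway between the tips of the shut fingers; the grasp point (between the pads) lies 19 mm behind it; z points along the fingers, y is the line along which they close (so a half turn about z gives the same grasp; the last joint's range is limited). The gripper opens to 94 mm and grips with 3 to 60 N. Pads are 16 mm wide; open, the fingers measure 119 mm over their backs; the gripper's body (75 mm by 177 mm) begins 78 mm behind the grasp point.
Start: joints at [1.059, 0.3, 1.521, -0, 1.321, -0.067], TCP at [0.237, 0.496, 0.205] pointing down, gripper open.
Joint ranges: [-3.03, 3.03], [-0.79, 2.21], [0.23, 2.52], [-1.04, 4.18], [0, 3.07], [-2.55, 2.55]. Speed limits (rad/s): [2.22, 2.22, 2.57, 3.14, 3.14, 3.14].

### API

Orientations are given as [roll, pitch, yaw] about the fixed x, y, z axes, in that order (R = Rz(yaw) Ry(pitch) Rx(roll)).
In Python, from station import ctrl gives the robot as it stands. The module is installed in compiled form; this text tells all that it offers.
- The arm moves only by the tool servo_tool, never from a script. Its argument "plan" is a list of rows, each a list of 7 numbers: the opening in per cent of the stroke, from 0 (shut) to 100 (fully open), then the shift along the tool's x, y, z in m, then the turn, a rotation vector about the tool's x, y, z in rad. A call has exactly 8 rows; each row shifts and turns the commanded pose from where the row before left it, along the tool's axes as they then stand; what a row does not reach is not made up. A row lasts 1/8 s, in which the tool goes at most 62.5 mm and 10.7 degrees, less where a joint would pass 70% of its speed; a pose out of reach is approached as far as the arm can. A call with a gripper value outside its range is refused whole. The fingers move at their own pace and stop on an object; "force" is the grip in N (left out, the last holds). Time passes only in rows, so rows that do not move let the fingers close, or fill a call up. It gives the time, the measured TCP pose, the force, the opening and the grip force at its end, in the units of the state.
- ctrl.get_obs(): the state, without advancing time (a new reading comes with each control period).
- ctrl.camera(name): name is "side" or "top"; returns a dict with "pixels" (420x560x3 uint8, red, green, blue), "z_map" (420x560 float32, m along the optical axis (not along the pixel's ray), 0 where there is no reading), "mtx" (3x3 intrinsics, pixels), "pose" (4x4, takes a point from camera to world coordinates). Camera axes: x right, y up, looking along -z (the intrinsics and any distortion apply to the point x, -y, -z); pixel columns grow to the right and rows downward; lengths in m; the calibration is good to about 2 mm. A picture is of the moment at which its call begins.
- ctrl.hand_in(): hands the job in; it is judged then, once.
The state is a dict: "time_s": time; "qpos": joint angles; "joint_vel": joint speeds; "tau": joint torques, N m; "ee_pos": TCP position; "eef_rot": TCP orientation; "force": force on the tool from outside, world axes, zero at the start; "moment": the same for the moment, N m; "grip_width": finger opening in m; "grip_force": force on a finger pad.
Only numpy, scipy, OpenCV 4.12 (cv2) and the standard library are available. Lean on these libraries where they do the work, as an engineer would, in place of code of your own. Each camera call takes 0.05 s, during which the arm holds its last target. There are 200 camera calls.

### The job

Take the black microscope lens from the bench and stand it, as it is, threaded mount up, on the three rest buttons of the aluminium centring nest. With the clamp still open, nudge it home by feel until its side bears on both ball-nosed screw stops at once; the stops are set differently each time and are calibrated, so push on them only gently, with no more than a few newtons. Then swing the cam lever all the way over so that the spring shoe holds the lens against both stops, let go, and leave the other things on the bench where they are.

Things in the scene. Friction and masses are not known exactly. Their poses are not given: they have to be found in the camera images.
- lens: black auxiliary microscope lens, loose, 0.15 to 0.31 kg: upright cylinder 48 mm in diameter, 31 mm tall, with a knurled band; on top a threaded mount 41 mm in diameter, 5 mm high (36 mm in all), round dark glass. Origin: centre of its underside, z up. Stands on the bench this way up; grasp across the 48 mm. The smaller, tapered black thing is the loupe
- nest: centring nest, fixed: square aluminium plate 130 x 130 mm, top 12 mm above the bench. Origin: middle of its underside, z up. A screw stop on its +x side points along -x, one on its +y side along -y. The clamp lies on the diagonal towards (-x, -y) and pushes along (+x, +y). The two sides of the seat square to that diagonal are free for the fingers
- seat (a point): where the centre of the lens's underside stands when home if both stops are at middle setting: nest x = y = 5 mm, 17 mm above the bench, the height of the tops of three domed rest buttons 15 mm round it (a lens within 8 mm rests on all three). As the stops are set, home is up to 3 mm either way along nest x and up to 3 mm either way along nest y from here. Axes as nest
- stop_x_bracket (a point): centre of the inner face of the bracket of the +x stop, 34 mm out from seat along nest x, 26 mm above the bench; bracket 24 mm wide, its top 38 mm above the bench. The rigid steel ball nose, 9 mm thick, stands about 10 mm out of it towards seat: its tip is 24 mm from seat at middle setting, screwed 0 to 3 mm in or out, not measured. At most 12 N on it
- stop_y_bracket (a point): the same for the +y stop, 34 mm out from seat along nest y. Set independently of the other. Rubber, fingers and stops have friction: a lens pushed along the diagonal jams on the first stop it meets, so nudge it towards each stop in turn (nest +x, nest +y); sliding free on the buttons it resists by 1 to 3 N (more if pressed down), at a stop the force rises steeply
- shoe_line (a point): on the nest, middle of the face of the clamp's rubber-faced spring shoe when the lever is open: shoe 16 mm wide, 21 to 31 mm above the bench, facing seat along nest (+x, +y), 8.5 mm clear of a lens standing at seat. It moves in evenly with the lever, 14 mm at 1.571; its spring gives about 3 N at first touch and 0.3 N more per mm
- lever_knob (a point): middle of the upright black knob on the end of the cam lever: a cylinder 16 mm in diameter, from 38 to 64 mm above the bench, this point at 52 mm. Moves with the lever. Open, it lies out past the nest's (-x, -y) corner; the lever arm lies 28 to 34 mm above the bench
- lever_pivot (a point): point on the cam lever's upright pivot axis, 31 mm above the bench, near the nest's (-x, -y) corner; the knob swings round it at a radius of 54 mm
- cam_lever (a joint): angle of the cam lever: 0 clamp open, 1.571 (its end stop) fully over and clamped; grows as the knob swings clockwise seen from above. Starts between 0 and 0.2, stays where it is left, takes about 2 to 5 N at the knob
- eye_loupe: bystander: black tapered eye loupe standing on its wide end, 37 mm in diameter, 36 mm tall, loose. Origin: centre of its underside
- blue_marker: bystander: blue marker pen lying loose on the bench, 12 mm thick, 118 mm long along its own y. Origin: middle of its underside
- black_driver: bystander: precision screwdriver with a black handle lying loose on the bench, 14 mm thick, 152 mm long along its own y. Origin: on its underside near the handle
There are look-alikes about, which are no part of the job. Leave any turquoise look-alike of the nest alone.

How it is judged:
On the way:
1. with the clamp still open, the lens stands upright on the three rest buttons and bears on both stops at once (contact force between lens and stop_x_c0 above 0.5 N and contact force between lens and stop_y_c0 above 0.5 N and angle between lens's own z axis and vertical below 0.04 rad and z of lens in the frame of seat between -0.0015 and 0.0015 m and value of joint cam_lever below 0.4 rad), for 0.2 s.
At the end, for the whole second after the job is handed in: the cam lever is fully over (1.45 rad or more); the lens stands at rest and upright (within 0.04 rad) on the rest buttons (height within 1.5 mm of the seat), held by the spring shoe (more than 1 N) against both stops (more than 0.2 N on each) (value of joint cam_lever above 1.45 rad and contact force between lens and clamp_shoe_c0 above 1 N and contact force between lens and stop_x_c0 above 0.2 N and contact force between lens and stop_y_c0 above 0.2 N and angle between lens's own z axis and vertical below 0.04 rad and z of lens in the frame of seat between -0.0015 and 0.0015 m and linear speed of lens below 0.01 m/s); the robot touches nothing.
It fails at once if a stop is pushed with more than 12 N (contact force between lens and stop_x_c0 above 12 N or contact force between lens and stop_y_c0 above 12 N).
It fails at once if the robot strikes a stop with more than 12 N (contact force between the arm and stop_x_c0 above 12 N or contact force between the arm and stop_y_c0 above 12 N).
It fails at once if the lens is tipped over or dropped on its side (angle between lens's own z axis and vertical above 0.5 rad).
It fails at once if a bystander is moved by more than 15 mm (distance of any of eye_loupe, blue_marker, black_driver from where it was at the start of the episode above 0.015 m).
It also fails if it takes over 70 s, if anything falls off the work surface, if the arm or the gripper's body presses on something with over 40 N, if the wrist force passes 120 N, or if a joint passes its speed limit or range.

## Working session

There is one attempt and no reset: what is moved stays moved. The work goes in short steps, Python scripts to look and compute and a tool call to move; the robot and the scene stay as the last step left them, time stands still between calls to the robot, and variables do not carry over. Pictures are saved under pics/ and viewed, at most 10 in all, crops included, and the job is handed in when it is done.

Besides the shell and the picture viewer there is one more tool, called after ">>>" as a command line: name --pt "numbers of a row" for each row, then --argument value for the rest. servo_tool: Moves the arm, as the interface text tells. Its arguments: {"type":"object","properties":{"plan":{"type":"array","items":{"type":"array","items":{"type":"number"}}},"force":{"type":"number"}},"required":["plan"]}

```bash
mkdir -p pics; cat > h.py <<'E'
import numpy as np, cv2
from station import ctrl
def snap(n,tag):
    c=ctrl.camera(n); cv2.imwrite(f'pics/{tag}.png',c['pixels'][:,:,::-1]); np.savez(f'/tmp/{tag}.npz',**c); return c
def ray(c,u,v,z):
    M=c['mtx'];T=c['pose']
    x=(u-M[0,2])/M[0,0];y=(v-M[1,2])/M[1,1]
    d=T[:3,:3]@np.array([x,-y,-1]);o=T[:3,3]
    return o+d*(z-o[2])/d[2]
def cloud(c):
    M=c['mtx'];T=c['pose'];z=c['z_map'];v,u=np.mgrid[:z.shape[0],:z.shape[1]]
    p=np.stack([(u-M[0,2])/M[0,0]*z,-(v-M[1,2])/M[1,1]*z,-z],-1)
    return p@T[:3,:3].T+T[:3,3]
E
python3 - <<'E'
from h import *
for n in('top','side'):
    c=snap(n,n+'0');print(c.keys(),c['mtx'],c['pose'].round(3),(c['z_map']>0).mean())
print(ctrl.get_obs())
E
```

```text
dict_keys(['pixels', 'z_map', 'mtx', 'pose']) [[413.76680275   0.         281.46991474]
 [  0.         413.76680275 208.80474343]
 [  0.           0.           1.        ]] [[-0.024  0.986 -0.166  0.369]
 [-1.    -0.026 -0.011 -0.092]
 [-0.015  0.165  0.986  0.938]
 [ 0.     0.     0.     1.   ]] 0.9960076530612245
dict_keys(['pixels', 'z_map', 'mtx', 'pose']) [[468.78629295   0.         280.8329714 ]
 [  0.         468.78629295 211.15854166]
 [  0.           0.           1.        ]] [[ 0.978  0.135 -0.161  0.361]
 [-0.21   0.675 -0.707 -0.835]
 [ 0.013  0.725  0.689  0.771]
 [ 0.     0.     0.     1.   ]] 0.9958248299319727
{'time_s': 0.1, 'qpos': array([ 1.05938517e+00,  3.00398509e-01,  1.52148403e+00,  1.11735823e-05,
        1.32072609e+00, -6.66102747e-02]), 'joint_vel': array([-1.14816352e-04, -4.83036170e-04, -8.22516376e-04, -4.15482754e-04,
       -1.00712234e-05,  2.43150983e-03]), 'tau': array([ 2.97121196e-04, -5.32638538e+01, -3.53286195e+01,  7.09156855e-02,
        2.34658818e-02,  6.22744523e-06]), 'ee_pos': array([0.23654623, 0.49628127, 0.20496721]), 'eef_rot': array([-3.14057965e+00, -7.84233883e-05,  2.69678896e+00]), 'force': array([0.01281621, 0.3949389 , 0.46105192]), 'moment': array([ 0.03505919,  0.00166243, -0.01619117]), 'grip_force': 0.0, 'grip_width': 0.09439267719340798}
```

View pics/top0.png

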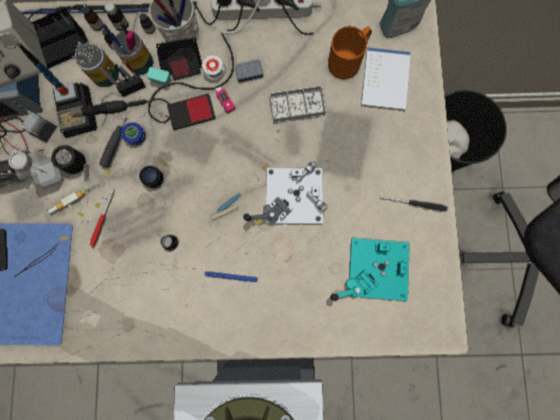

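View pics/side0.png

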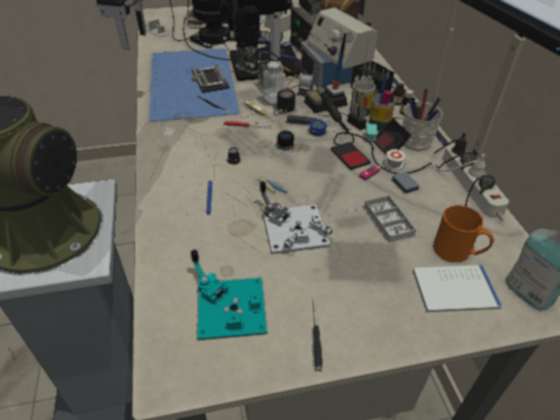

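```bash
python3 - <<'E'
from h import *
c=dict(np.load('/tmp/top0.npz'));p=cloud(c);im=c['pixels']
a=cv2.resize(im[150:240,230:340],None,fx=6,fy=6,interpolation=cv2.INTER_CUBIC)[:,:,::-1]
b=cv2.resize(im[130:260,120:190],None,fx=540/130,fy=540/130,interpolation=cv2.INTER_CUBIC)[:,:,::-1]
cv2.imwrite('pics/crop0.png',cv2.resize(np.hstack([a,b[:540,:]]),None,fx=.84,fy=.84))
# dark blobs
g=im.max(2)
for n,(x0,y0,x1,y1),zr in(('lens',(135,160,170,192),(.028,.045)),('loupe',(155,230,182,255),(.028,.045)),('knob',(235,205,262,230),(.056,.07)),('platemask',(255,160,335,230),(.008,.016))):
    P=p[y0:y1,x0:x1].reshape(-1,3);m=(P[:,2]>zr[0])&(P[:,2]<zr[1]);Q=P[m]
    print(n,m.sum(),Q.mean(0).round(4),((Q.min(0)+Q.max(0))/2).round(4),np.ptp(Q,axis=0).round(4))
    if n=='platemask':
        r=cv2.minAreaRect(Q[:,:2].astype(np.float32));print(r)
print('bench z',np.median(p[100:300,100:400,2]))
E
```

```text
lens 326 [0.6077 0.2153 0.0318] [0.608  0.2158 0.0332] [0.0477 0.048  0.0103]
loupe 126 [0.4566 0.1728 0.0321] [0.4567 0.1726 0.034 ] [0.0267 0.0265 0.0114]
knob 43 [ 0.5028 -0.007   0.0627] [ 0.503  -0.0069  0.0619] [0.0133 0.0149 0.0069]
platemask 2277 [ 0.5594 -0.1134  0.0113] [ 0.5577 -0.1118  0.012 ] [0.1338 0.1313 0.008 ]
((0.5579245090484619, -0.11058054119348526), (0.12951163947582245, 0.130011186003685), 87.76111602783203)
bench z -0.00039729890183048955
```

View pics/crop0.png

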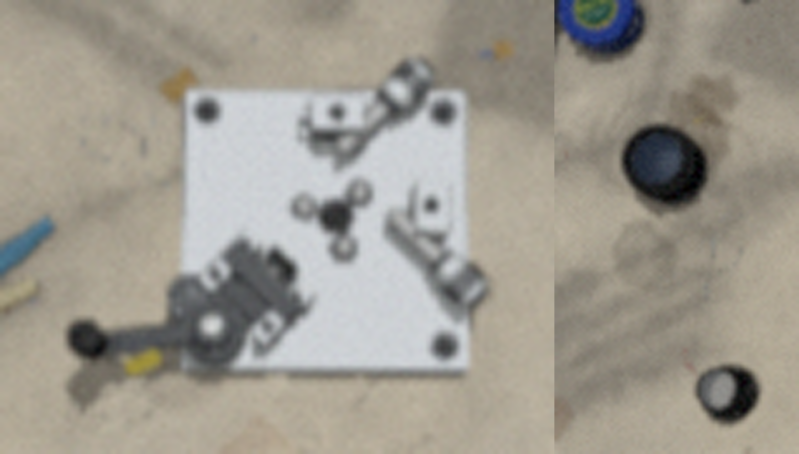

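```bash
cat >> h.py <<'E'
def delta(x,y,z,yaw):
    """remaining shift in tool axes (down-pointing) and turn about tool z"""
    from scipy.spatial.transform import Rotation as R
    o=ctrl.get_obs();r=R.from_euler('xyz',o['eef_rot']);d=r.inv().apply(np.array([x,y,z])-o['ee_pos'])
    w=(r.inv()*R.from_euler('xyz',[np.pi,0,yaw])).as_rotvec()
    print('t',o['time_s'],'pos',o['ee_pos'].round(4),'rot',o['eef_rot'].round(3),'shift',d.round(4),'turn',w.round(4),'F',o['force'].round(2),'w',round(o['grip_width'],4),o['grip_force'])
E
python3 - <<'E'
from h import *
from scipy.ndimage import median_filter
for n in('top','side'):
    c=dict(np.load(f'/tmp/{n}0.npz'));p=cloud(c);im=c['pixels'].astype(int)
    near=(abs(p[...,0]-.558)<.09)&(abs(p[...,1]+.111)<.09)
    m=(near&(im.min(2)>150)&(im.max(2)-im.min(2)<25)).astype(np.uint8)
    m=cv2.morphologyEx(m,cv2.MORPH_CLOSE,np.ones((5,5)))
    k=max(cv2.findContours(m,0,1)[0],key=cv2.contourArea)[:,0]
    w=np.array([ray(c,u,v,.012)[:2] for u,v in k],np.float32)
    print(n,cv2.minAreaRect(w))
    for lab,zr,bx in(('brk',(.033,.043),(.5,.64,-.2,-.03)),('knob',(.05,.07),(.44,.6,-.1,.06))):
        s=(p[...,2]>zr[0])&(p[...,2]<zr[1])&(p[...,0]>bx[0])&(p[...,0]<bx[1])&(p[...,1]>bx[2])&(p[...,1]<bx[3])
        nn,L,st,ce=cv2.connectedComponentsWithStats(s.astype(np.uint8))
        for i in range(1,nn):
            if st[i,4]>8: print(n,lab,st[i,4],p[L==i].mean(0).round(4),((p[L==i].max(0)+p[L==i].min(0))/2).round(4),np.ptp(p[L==i],axis=0).round(3))
    s=(p[...,2]>.01)&(p[...,2]<.05)&(np.hypot(p[...,0]-.608,p[...,1]-.2155)<.04);q=p[s];print(n,'lens',cv2.minEnclosingCircle(q[:,:2].astype(np.float32)),q[:,2].max())
delta(.608,.2155,.1,2.318)
E
```

```text
top ((0.550957202911377, -0.11159554123878479), (0.1687760055065155, 0.17561902105808258), 0.23749157786369324)
top brk 14 [ 0.6175 -0.1498  0.0342] [ 0.6164 -0.151   0.0348] [0.012 0.013 0.003]
top brk 70 [ 0.6036 -0.1178  0.037 ] [ 0.6036 -0.1178  0.0371] [0.015 0.021 0.007]
top brk 75 [ 0.5614 -0.1577  0.0372] [ 0.5611 -0.1577  0.0372] [0.024 0.014 0.007]
top brk 60 [ 0.5295 -0.0826  0.0348] [ 0.531  -0.0824  0.0352] [0.035 0.033 0.004]
top brk 25 [ 0.5295 -0.1706  0.0346] [ 0.5298 -0.1711  0.0354] [0.014 0.015 0.005]
top brk 59 [ 0.5095 -0.0585  0.0358] [ 0.509  -0.0576  0.037 ] [0.016 0.02  0.008]
top brk 14 [ 0.5077 -0.0365  0.0348] [ 0.5073 -0.0377  0.0355] [0.007 0.011 0.004]
top knob 48 [ 0.5023 -0.007   0.0617] [ 0.5026 -0.0069  0.0587] [0.014 0.015 0.013]
top lens ((0.6080575585365295, 0.21568480134010315), 0.024781810119748116) 0.03838744743989142
side ((0.5591177344322205, -0.11027815192937851), (0.12717953324317932, 0.12666212022304535), 88.12997436523438)
side brk 64 [ 0.5081 -0.0539  0.0364] [ 0.5094 -0.0496  0.0376] [0.016 0.039 0.009]
side brk 75 [ 0.5311 -0.0825  0.0354] [ 0.5313 -0.0816  0.036 ] [0.037 0.04  0.006]
side brk 67 [ 0.6035 -0.1203  0.0383] [ 0.6037 -0.1178  0.0377] [0.016 0.027 0.009]
side brk 37 [ 0.6177 -0.1512  0.0349] [ 0.6174 -0.1506  0.0354] [0.017 0.02  0.005]
side brk 79 [ 0.5607 -0.1607  0.0381] [ 0.5609 -0.1571  0.038 ] [0.024 0.025 0.01 ]
side brk 39 [ 0.5297 -0.1721  0.0353] [ 0.5314 -0.1721  0.0359] [0.02  0.02  0.006]
side knob 51 [ 0.502  -0.0106  0.0603] [ 0.502  -0.0085  0.0591] [0.015 0.02  0.016]
side lens ((0.6056300401687622, 0.21275317668914795), 0.02571878209710121) 0.04020961567541226
t 0.1 pos [0.2365 0.4963 0.205 ] rot [-3.141 -0.     2.697] shift [-0.4561 -0.0935  0.105 ] turn [-1.000e-03  1.000e-04  3.788e-01] F [0.01 0.39 0.46] w 0.0944 0.0
```

>>> servo_tool --pt "100 0 0 0 0 0 0.095" --pt "100 0 0 0 0 0 0.095" --pt "100 0 0 0 0 0 0.095" --pt "100 0 0 0 0 0 0.094" --pt "100 -0.03 0.005 0 0 0 0" --pt "100 -0.03 0.005 0 0 0 0" --pt "100 -0.03 0.005 0 0 0 0" --pt "100 -0.03 0.005 0 0 0 0"

```text
time_s: 1.1
ee_pos: [0.3335, 0.4212, 0.2052]
eef_rot: [-3.141, 0.0, 2.318]
force: [0.1, 0.1, 0.2]
grip_width: 0.0936
grip_force: 0.0
```

>>> servo_tool --pt "100 -0.042 0.0077 0.013 0 0 0" --pt "100 -0.042 0.0077 0.013 0 0 0" --pt "100 -0.042 0.0077 0.013 0 0 0" --pt "100 -0.042 0.0077 0.013 0 0 0" --pt "100 -0.042 0.0077 0.013 0 0 0" --pt "100 -0.042 0.0077 0.013 0 0 0" --pt "100 -0.042 0.0077 0.013 0 0 0" --pt "100 -0.042 0.0077 0.013 0 0 0"

```text
time_s: 2.1
ee_pos: [0.6072, 0.2163, 0.1006]
eef_rot: [-3.141, -0.0, 2.318]
force: [0.1, -0.1, 0.2]
grip_width: 0.0939
grip_force: 0.0
```

```bash
python3 - <<'E'
from h import *
delta(.6075,.215,.003,2.321)
E
```

```text
t 2.1 pos [0.6072 0.2163 0.1006] rot [-3.141 -0.     2.318] shift [-0.0012 -0.0006  0.0976] turn [-0.0006 -0.0003 -0.0032] F [ 0.14 -0.08  0.25] w 0.0939 0.0
```

>>> servo_tool --pt "100 -0.001 -0.0005 0.025 0 0 0" --pt "100 0 0 0.025 0 0 0" --pt "100 0 0 0.025 0 0 0" --pt "100 0 0 0.0215 0 0 0" --pt "40 0 0 0 0 0 0" --pt "40 0 0 0 0 0 0" --pt "40 0 0 0 0 0 0" --pt "40 0 0 0 0 0 0" --force 15

```text
time_s: 3.1
ee_pos: [0.607, 0.2163, 0.0057]
eef_rot: [3.141, 0.0, 2.318]
force: [-0.1, -0.2, -0.5]
grip_width: 0.0571
grip_force: 0.0
```

>>> servo_tool --pt "40 0 0 0 0 0 0" --pt "40 0 0 0 0 0 0" --pt "40 0 0 0 0 0 0" --pt "40 0 0 0 0 0 0" --pt "40 0 0 -0.01 0 0 0" --pt "40 0 0 -0.025 0 0 0" --pt "40 0 0 -0.025 0 0 0" --pt "40 0 0 -0.025 0 0 0"

```text
time_s: 4.1
ee_pos: [0.6063, 0.2161, 0.0906]
eef_rot: [-3.141, -0.0, 2.318]
force: [-0.2, 0.7, -3.2]
grip_width: 0.0479
grip_force: 15.0
```

```bash
python3 - <<'E'
from h import *
delta(.5626,-.1150,.09,2.321)
E
```

```text
t 4.1 pos [0.6063 0.2161 0.0906] rot [-3.141 -0.     2.318] shift [-0.2133 -0.257   0.0008] turn [-0.001  -0.0004 -0.0032] F [-0.24  0.71 -3.19] w 0.0479 14.999093413352966
```

>>> servo_tool --pt "40 -0.02 -0.025 0 0 0 0" --pt "40 -0.028 -0.034 0 0 0 0" --pt "40 -0.028 -0.034 0 0 0 0" --pt "40 -0.028 -0.034 0 0 0 0" --pt "40 -0.028 -0.034 0 0 0 0" --pt "40 -0.028 -0.034 0 0 0 0" --pt "40 -0.028 -0.034 0 0 0 0" --pt "40 -0.021 -0.028 0 0 0 0"

```text
time_s: 5.1
ee_pos: [0.5594, -0.1133, 0.09]
eef_rot: [-3.141, -0.001, 2.317]
force: [-0.4, -0.3, -3.0]
grip_width: 0.0478
grip_force: 15.0
```

>>> servo_tool --pt "40 0 0 0.005 0 0 0" --pt "40 0 0 0.005 0 0 0" --pt "40 0 0 0.005 0 0 0" --pt "40 0 0 0.005 0 0 0" --pt "40 0 0 0 0 0 0" --pt "40 0 0 0 0 0 0" --pt "40 0 0 0 0 0 0" --pt "40 0 0 0 0 0 0"

```text
time_s: 6.1
ee_pos: [0.5601, -0.1117, 0.0701]
eef_rot: [3.142, 0.0, 2.318]
force: [-0.8, 0.5, -2.9]
grip_width: 0.0478
grip_force: 15.0
```

```bash
python3 - <<'E'
from h import *
delta(.5599,-.1121,.04,2.321)
c=snap('side','side1');c2=snap('top','top1')
a=[cv2.resize(x['pixels'][r:r+100,q:q+100],(400,400),interpolation=cv2.INTER_CUBIC)[:,:,::-1] for x,r,q in((c,150,240),(c2,145,245))]
cv2.imwrite('pics/c1.png',np.hstack(a))
p=cloud(c)
for z0,z1 in((.07,.095),(.05,.07)):
  s=(p[...,2]>z0)&(p[...,2]<z1)&(np.hypot(p[...,0]-.56,p[...,1]+.112)<.03);q=p[s];print(q.shape, q.min(0),q.max(0))
E
```

```text
t 6.1 pos [ 0.5601 -0.1117  0.0701] rot [3.142 0.    2.318] shift [-0.0001 -0.0004  0.0301] turn [ 0.0001  0.0001 -0.0033] F [-0.77  0.54 -2.86] w 0.0478 14.999245405197144
(129, 3) [ 0.54580804 -0.1394047   0.07036134] [ 0.58620606 -0.09876318  0.0949483 ]
(25, 3) [ 0.54530184 -0.13678453  0.0633545 ] [ 0.5806563  -0.12503299  0.06990267]
```

View pics/c1.png

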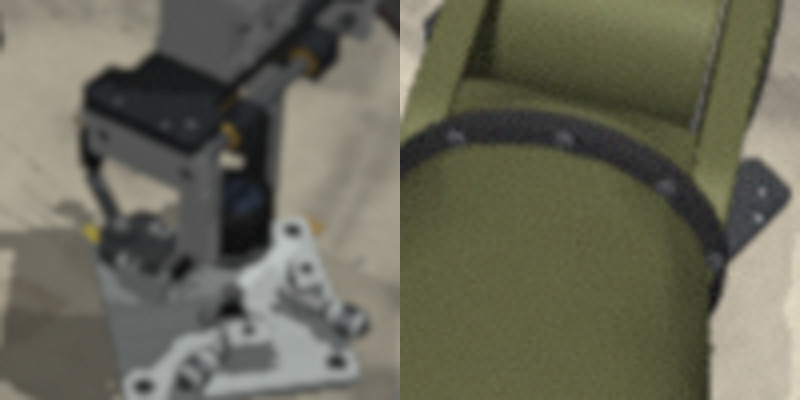

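>>> servo_tool --pt "40 0.001 0 0.008 0 0 0" --pt "40 0 0 0.01 0 0 0" --pt "40 0 0 0.01 0 0 0" --pt "40 0 0 0.007 0 0 0" --pt "40 0 0 0.004 0 0 0" --pt "40 0 0 0.003 0 0 0" --pt "40 0 0 0 0 0 0" --pt "40 0 0 0 0 0 0"

```text
time_s: 7.2
ee_pos: [0.5596, -0.111, 0.0282]
eef_rot: [3.141, 0.0, 2.318]
force: [0.4, -0.1, -3.2]
grip_width: 0.0477
grip_force: 15.0
```

>>> servo_tool --pt "40 0 0 0.001 0 0 0" --pt "40 0 0 0.001 0 0 0" --pt "40 0 0 0.001 0 0 0" --pt "40 0 0 0.001 0 0 0" --pt "40 0 0 0 0 0 0" --pt "40 0 0 0 0 0 0" --pt "40 0 0 0 0 0 0" --pt "40 0 0 0 0 0 0"

```text
time_s: 8.2
ee_pos: [0.5594, -0.111, 0.024]
eef_rot: [3.142, 0.0, 2.318]
force: [0.2, 0.1, -2.4]
grip_width: 0.0477
grip_force: 15.0
```

>>> servo_tool --pt "40 0 0 0.0005 0 0 0" --pt "40 0 0 0 0 0 0" --pt "40 0 0 0.0005 0 0 0" --pt "40 0 0 0 0 0 0" --pt "40 0 0 0 0 0 0" --pt "40 0 0 0 0 0 0" --pt "40 0 0 0 0 0 0" --pt "40 0 0 0 0 0 0"

```text
time_s: 9.2
ee_pos: [0.5594, -0.111, 0.0229]
eef_rot: [-3.142, -0.0, 2.318]
force: [-0.0, -0.3, -2.6]
grip_width: 0.048
grip_force: 15.0
```

>>> servo_tool --pt "40 0 0 0.0004 0 0 0" --pt "40 0 0 0 0 0 0" --pt "40 0 0 0.0004 0 0 0" --pt "40 0 0 0 0 0 0" --pt "40 0 0 0 0 0 0" --pt "40 0 0 0 0 0 0" --pt "40 0 0 0 0 0 0" --pt "40 0 0 0 0 0 0"

```text
time_s: 10.2
ee_pos: [0.5594, -0.111, 0.0222]
eef_rot: [3.142, 0.0, 2.318]
force: [-0.2, 0.3, -0.6]
grip_width: 0.0477
grip_force: 15.0
```

>>> servo_tool --pt "56 0 0 0 0 0 0" --pt "56 0 0 0 0 0 0" --pt "40 0 0 0 0 0 0" --pt "40 0 0 0 0 0 0" --pt "40 0 0 0 0 0 0" --pt "40 0 0 0 0 0 0" --pt "40 0 0 0 0 0 0" --pt "40 0 0 0 0 0 0" --force 8

```text
time_s: 11.2
ee_pos: [0.5595, -0.111, 0.0222]
eef_rot: [3.141, 0.0, 2.318]
force: [1.8, 0.3, 0.5]
grip_width: 0.0476
grip_force: 8.0
```

>>> servo_tool --pt "40 -0.0001 -0.0001 0 0 0 0" --pt "40 -0.0001 -0.0001 0 0 0 0" --pt "40 -0.0001 -0.0001 0 0 0 0" --pt "40 -0.0001 -0.0001 0 0 0 0" --pt "40 0 0 0 0 0 0" --pt "40 0 0 0 0 0 0" --pt "40 0 0 0 0 0 0" --pt "40 0 0 0 0 0 0"

```text
time_s: 12.2
ee_pos: [0.5594, -0.1115, 0.0222]
eef_rot: [3.142, -0.0, 2.318]
force: [0.8, 2.8, 1.8]
grip_width: 0.0475
grip_force: 8.0
```

>>> servo_tool --pt "40 0 0 -0.0002 0 0 0" --pt "40 -0.0001 -0.0001 0 0 0 0" --pt "40 -0.0001 -0.0001 0 0 0 0" --pt "40 -0.0001 -0.0001 0 0 0 0" --pt "40 -0.0001 -0.0001 0 0 0 0" --pt "40 0 0 0 0 0 0" --pt "40 0 0 0 0 0 0" --pt "40 0 0 0 0 0 0"

```text
time_s: 13.2
ee_pos: [0.5593, -0.1121, 0.0223]
eef_rot: [-3.141, -0.0, 2.318]
force: [0.1, 1.5, -0.9]
grip_width: 0.0478
grip_force: 8.0
```

>>> servo_tool --pt "40 -0.0001 -0.0001 0 0 0 0" --pt "40 -0.0001 -0.0001 0 0 0 0" --pt "40 -0.0001 -0.0001 0 0 0 0" --pt "40 -0.0001 -0.0001 0 0 0 0" --pt "40 -0.0001 -0.0001 0 0 0 0" --pt "40 -0.0001 -0.0001 0 0 0 0" --pt "40 0 0 0 0 0 0" --pt "40 0 0 0 0 0 0"

```text
time_s: 14.2
ee_pos: [0.5593, -0.113, 0.0223]
eef_rot: [-3.142, -0.0, 2.318]
force: [-0.3, -0.6, -2.4]
grip_width: 0.0478
grip_force: 8.0
```

>>> servo_tool --pt "40 -0.0001 -0.0001 0 0 0 0" --pt "40 -0.0001 -0.0001 0 0 0 0" --pt "40 -0.0001 -0.0001 0 0 0 0" --pt "40 -0.0001 -0.0001 0 0 0 0" --pt "40 -0.0001 -0.0001 0 0 0 0" --pt "40 -0.0001 -0.0001 0 0 0 0" --pt "40 -0.0001 -0.0001 0 0 0 0" --pt "40 0 0 0 0 0 0"

```text
time_s: 15.2
ee_pos: [0.5593, -0.1139, 0.0224]
eef_rot: [3.142, -0.0, 2.318]
force: [0.1, 0.9, -1.8]
grip_width: 0.0481
grip_force: 8.0
```

```bash
python3 - <<'E'
from h import *
delta(.5599,-.1121,.04,2.321)
o=ctrl.get_obs();print(o['force'],o['moment'])
E
```

```text
t 15.2 pos [ 0.5593 -0.1139  0.0224] rot [ 3.142 -0.     2.318] shift [ 0.0009  0.0017 -0.0176] turn [ 0.     -0.0001 -0.0032] F [ 0.09  0.88 -1.78] w 0.0481 7.999647259712219
[ 0.08877385  0.87723738 -1.78018474] [0.24542524 0.0028214  0.00245917]
```

>>> servo_tool --pt "40 -0.0001 -0.0001 0 0 0 0" --pt "40 -0.0001 -0.0001 0 0 0 0" --pt "40 -0.0001 -0.0001 0 0 0 0" --pt "40 -0.0001 -0.0001 0 0 0 0" --pt "40 -0.0001 -0.0001 0 0 0 0" --pt "40 -0.0001 -0.0001 0 0 0 0" --pt "40 -0.0001 -0.0001 0 0 0 0" --pt "40 0 0 0 0 0 0"

```text
time_s: 16.2
ee_pos: [0.5593, -0.1143, 0.0224]
eef_rot: [3.141, -0.001, 2.318]
force: [0.1, 7.2, -1.6]
grip_width: 0.0478
grip_force: 8.0
```

>>> servo_tool --pt "40 0.0001 0.0001 0 0 0 0" --pt "40 0.0001 0.0001 0 0 0 0" --pt "40 5e-05 5e-05 0 0 0 0" --pt "40 -0.0001 0.0001 0 0 0 0" --pt "40 -0.0001 0.0001 0 0 0 0" --pt "40 -0.0001 0.0001 0 0 0 0" --pt "40 -0.0001 0.0001 0 0 0 0" --pt "40 0 0 0 0 0 0"

```text
time_s: 17.2
ee_pos: [0.5594, -0.1143, 0.0223]
eef_rot: [-3.141, -0.001, 2.318]
force: [-3.2, 5.5, 1.4]
grip_width: 0.0479
grip_force: 8.0
```

>>> servo_tool --pt "40 0.0001 0.0001 0 0 0 0" --pt "40 5e-05 5e-05 0 0 0 0" --pt "40 -0.0001 0.0001 0 0 0 0" --pt "40 -0.0001 0.0001 0 0 0 0" --pt "40 0 0 0 0 0 0" --pt "40 0 0 0 0 0 0" --pt "40 0 0 0 0 0 0" --pt "40 0 0 0 0 0 0"

```text
time_s: 18.2
ee_pos: [0.5596, -0.1142, 0.0223]
eef_rot: [-3.141, -0.001, 2.318]
force: [-4.1, 4.0, 0.5]
grip_width: 0.0476
grip_force: 8.0
```

```bash
cat >>h.py <<'E'
def favg(n=6):
    F=[]
    for _ in range(n): ctrl.camera('side');o=ctrl.get_obs();F.append(o['force'])
    print(np.mean(F,0).round(2),np.std(F,0).round(2),o['ee_pos'].round(5),o['grip_width'].round(4),o['time_s'])
E
python3 -c "
from h import *
favg()"
```

```text
Traceback (most recent call last):
  File "h.py", line 23, in favg
    print(np.mean(F,0).round(2),np.std(F,0).round(2),o['ee_pos'].round(5),o['grip_width'].round(4),o['time_s'])
                                                                          ^^^^^^^^^^^^^^^^^^^^^
AttributeError: 'float' object has no attribute 'round'
```

```bash
sed -i "s/o\['grip_width'\].round(4)/round(o['grip_width'],4)/" h.py
python3 -c "
from h import *
favg()"
```

```text
[-3.65  4.29  1.56] [0.35 0.58 0.34] [ 0.55961 -0.1142   0.02225] 0.048 18.8
```

>>> servo_tool --pt "40 0.0001 0.0001 -0.0002 0 0 0" --pt "40 0.0001 0.0001 0 0 0 0" --pt "40 -0.0001 0.0001 0 0 0 0" --pt "40 -0.0001 0.0001 0 0 0 0" --pt "40 0 0 0 0 0 0" --pt "40 0 0 0 0 0 0" --pt "40 0 0 0 0 0 0" --pt "40 0 0 0 0 0 0"

```text
time_s: 19.8
ee_pos: [0.5604, -0.1141, 0.0225]
eef_rot: [-3.142, -0.0, 2.318]
force: [-1.2, 3.6, -3.6]
grip_width: 0.0478
grip_force: 8.0
```

```bash
python3 -c "
from h import *
favg(4)"
```

```text
[-1.05  2.83 -4.13] [0.37 0.39 0.4 ] [ 0.56042 -0.11413  0.02255] 0.0477 20.0
```

>>> servo_tool --pt "40 -0.0001 0.0001 0 0 0 0" --pt "40 -0.0001 0.0001 0 0 0 0" --pt "40 -0.0001 0.0001 0 0 0 0" --pt "40 -0.0001 0.0001 0 0 0 0" --pt "40 -0.0001 0.0001 0 0 0 0" --pt "40 -0.0001 0.0001 0 0 0 0" --pt "40 0 0 0 0 0 0" --pt "40 0 0 0 0 0 0"

```text
time_s: 21.0
ee_pos: [0.5613, -0.1142, 0.0226]
eef_rot: [3.142, 0.0, 2.318]
force: [-0.4, 1.9, -2.5]
grip_width: 0.0475
grip_force: 8.0
```

>>> servo_tool --pt "40 -0.0001 0.0001 0 0 0 0" --pt "40 -0.0001 0.0001 0 0 0 0" --pt "40 -0.0001 0.0001 0 0 0 0" --pt "40 -0.0001 0.0001 0 0 0 0" --pt "40 0 0 0 0 0 0" --pt "40 0 0 0 0 0 0" --pt "40 0 0 0 0 0 0" --pt "40 0 0 0 0 0 0"

```text
time_s: 22.0
ee_pos: [0.5619, -0.1142, 0.0226]
eef_rot: [3.142, 0.0, 2.318]
force: [-1.4, 1.8, -3.0]
grip_width: 0.0477
grip_force: 8.0
```

>>> servo_tool --pt "40 -0.0001 0.0001 0 0 0 0" --pt "40 -0.0001 0.0001 0 0 0 0" --pt "40 -0.0001 0.0001 0 0 0 0" --pt "40 -0.0001 0.0001 0 0 0 0" --pt "40 -0.0001 0.0001 0 0 0 0" --pt "40 -0.0001 0.0001 0 0 0 0" --pt "40 0 0 0 0 0 0" --pt "40 0 0 0 0 0 0"

```text
time_s: 23.0
ee_pos: [0.5627, -0.1142, 0.0226]
eef_rot: [3.142, 0.0, 2.318]
force: [-1.0, 1.3, -3.4]
grip_width: 0.0478
grip_force: 8.0
```

>>> servo_tool --pt "40 -0.0001 0.0001 0 0 0 0" --pt "40 -0.0001 0.0001 0 0 0 0" --pt "40 -0.0001 0.0001 0 0 0 0" --pt "40 -0.0001 0.0001 0 0 0 0" --pt "40 -0.0001 0.0001 0 0 0 0" --pt "40 -0.0001 0.0001 0 0 0 0" --pt "40 0 0 0 0 0 0" --pt "40 0 0 0 0 0 0"

```text
time_s: 24.0
ee_pos: [0.5635, -0.1143, 0.0226]
eef_rot: [3.142, 0.0, 2.318]
force: [0.1, 1.0, -3.5]
grip_width: 0.0477
grip_force: 8.0
```

>>> servo_tool --pt "40 -0.0001 0.0001 0 0 0 0" --pt "40 -0.0001 0.0001 0 0 0 0" --pt "40 -0.0001 0.0001 0 0 0 0" --pt "40 -0.0001 0.0001 0 0 0 0" --pt "40 -0.0001 0.0001 0 0 0 0" --pt "40 0 0 0 0 0 0" --pt "40 0 0 0 0 0 0" --pt "40 0 0 0 0 0 0"

```text
time_s: 25.0
ee_pos: [0.5642, -0.1143, 0.0225]
eef_rot: [-3.142, -0.0, 2.318]
force: [-1.2, -0.5, -3.0]
grip_width: 0.048
grip_force: 8.0
```

>>> servo_tool --pt "40 -0.0001 0.0001 0 0 0 0" --pt "40 -0.0001 0.0001 0 0 0 0" --pt "40 -0.0001 0.0001 0 0 0 0" --pt "40 -0.0001 0.0001 0 0 0 0" --pt "40 -0.0001 0.0001 0 0 0 0" --pt "40 0 0 0 0 0 0" --pt "40 0 0 0 0 0 0" --pt "40 0 0 0 0 0 0"

```text
time_s: 26.0
ee_pos: [0.5646, -0.1143, 0.0224]
eef_rot: [-3.141, -0.001, 2.318]
force: [-6.1, -0.7, -0.4]
grip_width: 0.0476
grip_force: 8.0
```

>>> servo_tool --pt "40 0.0001 -0.0001 0 0 0 0" --pt "40 -0.0001 -0.0001 0 0 0 0" --pt "40 -0.0001 -0.0001 0 0 0 0" --pt "40 0 0 0 0 0 0" --pt "40 0 0 0 0 0 0" --pt "40 0 0 0 0 0 0" --pt "40 0 0 0 0 0 0" --pt "40 0 0 0 0 0 0"

```text
time_s: 27.0
ee_pos: [0.5646, -0.1144, 0.0225]
eef_rot: [-3.141, -0.001, 2.318]
force: [-5.1, 1.3, -1.7]
grip_width: 0.0477
grip_force: 8.0
```

```bash
python3 -c "
from h import *
favg(4)"
```

```text
[-5.21  0.95 -0.72] [0.73 0.42 0.35] [ 0.56461 -0.11441  0.02249] 0.0478 27.2
```

>>> servo_tool --pt "40 0.0001 -0.0001 0 0 0 0" --pt "40 -0.0001 -0.0001 0 0 0 0" --pt "40 -0.0001 -0.0001 0 0 0 0" --pt "40 0 0 0 0 0 0" --pt "40 0 0 0 0 0 0" --pt "40 0 0 0 0 0 0" --pt "40 0 0 0 0 0 0" --pt "40 0 0 0 0 0 0"

```text
time_s: 28.2
ee_pos: [0.5646, -0.1145, 0.0225]
eef_rot: [3.141, -0.001, 2.318]
force: [-4.8, 3.5, -1.8]
grip_width: 0.048
grip_force: 8.0
```

```bash
python3 -c "
from h import *
favg(4)"
```

```text
[-4.72  3.12 -1.54] [0.42 0.29 0.4 ] [ 0.56454 -0.11452  0.02246] 0.0482 28.4
```

>>> servo_tool --pt "40 0.0001 -0.0001 0 0 0 0" --pt "40 -0.0001 -0.0001 0 0 0 0" --pt "40 -0.0001 -0.0001 0 0 0 0" --pt "40 0 0 0 0 0 0" --pt "40 0 0 0 0 0 0" --pt "40 0 0 0 0 0 0" --pt "40 0 0 0 0 0 0" --pt "40 0 0 0 0 0 0"

```text
time_s: 29.4
ee_pos: [0.5645, -0.1146, 0.0225]
eef_rot: [3.141, -0.001, 2.318]
force: [-3.9, 5.9, -1.8]
grip_width: 0.0479
grip_force: 8.0
```

```bash
python3 -c "
from h import *
favg(4)"
```

```text
[-3.64  5.2  -1.7 ] [0.22 0.24 0.43] [ 0.56451 -0.11464  0.02248] 0.0477 29.6
```

>>> servo_tool --pt "40 0.0001 0 0 0 0 0" --pt "40 0 0 0 0 0 0" --pt "75 0 0 0 0 0 0" --pt "75 0 0 0 0 0 0" --pt "75 0 0 0 0 0 0" --pt "75 0 0 0 0 0 0" --pt "75 0 0 -0.02 0 0 0" --pt "75 0 0 -0.04 0 0 0" --force 4

```text
time_s: 30.6
ee_pos: [0.5636, -0.1149, 0.082]
eef_rot: [-3.14, -0.002, 2.318]
force: [0.2, -0.0, 0.6]
grip_width: 0.0704
grip_force: 0.0
```

>>> servo_tool --pt "60 0.02 0 -0.03 0 0 0.1" --pt "60 0.02 0 0 0 0 0.1" --pt "60 0.02 0 0 0 0 0.1" --pt "60 0.02 0 0 0 0 0.1" --pt "60 0.01 0 0 0 0 0.1" --pt "60 0.01 0 0 0 0 0.113" --pt "60 0 0 0 0 0 0" --pt "60 0 0 0 0 0 0"

```text
time_s: 31.6
ee_pos: [0.514, -0.0305, 0.1126]
eef_rot: [3.141, 0.0, 1.707]
force: [0.2, -0.1, 0.0]
grip_width: 0.0566
grip_force: 0.0
```

```bash
python3 - <<'E'
from h import *
delta(.5025,-.0075,.039,1.705)
c=ctrl.camera('side');p=cloud(c)
d=p-np.array([.5635,-.1155,0]);s=(p[...,2]>.04)&(p[...,2]<.06)&(np.hypot(d[...,0],d[...,1])<.035)
q=p[s];print(s.sum(),q[:,2].max(),np.median(q[:,2]));print(cv2.minEnclosingCircle(q[:,:2].astype(np.float32)))
cv2.imwrite('pics/s2.png',cv2.resize(c['pixels'][140:260,210:370],None,fx=5,fy=5,interpolation=cv2.INTER_CUBIC)[:,:,::-1])
s=(p[...,2]>.05)&(p[...,2]<.07)&(np.hypot(p[...,0]-.5025,p[...,1]+.0075)<.025);print('knob',s.sum(),p[s].mean(0))
E
```

```text
t 31.6 pos [ 0.514  -0.0305  0.1126] rot [3.141 0.    1.707] shift [ 0.0244 -0.0083  0.0736] turn [0.0002 0.0001 0.0022] F [ 0.2  -0.12  0.05] w 0.0566 0.0
323 0.05768329018573548 0.049313025345226635
((0.5625974535942078, -0.11697674542665482), 0.025336461141705513)
knob 55 [ 0.5018926  -0.01042454  0.05965263]
```

View pics/s2.png

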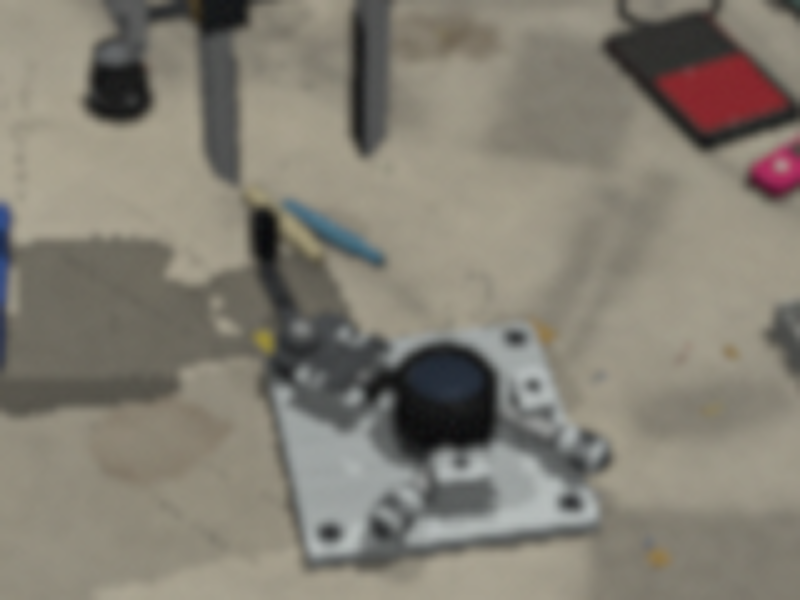

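>>> servo_tool --pt "60 0.0244 -0.0083 0 0 0 0" --pt "60 0 0 0.02 0 0 0" --pt "60 0 0 0.03 0 0 0" --pt "60 0 0 0.0235 0 0 0" --pt "12 0 0 0 0 0 0" --pt "12 0 0 0 0 0 0" --pt "12 0 0 0 0 0 0" --pt "12 0 0 0 0 0 0" --force 4

```text
time_s: 32.65
ee_pos: [0.5027, -0.0072, 0.0397]
eef_rot: [3.141, 0.0, 1.705]
force: [0.8, 0.3, -0.1]
grip_width: 0.0201
grip_force: 0.0
```

>>> servo_tool --pt "12 0 0 0 0 0 0" --pt "12 0 0 0 0 0 0" --pt "12 0 0 0 0 0 0" --pt "12 0 0 0 0 0 0" --pt "12 0 0 0 0 0 0" --pt "12 0 0 0 0 0 0" --pt "12 0 0 0 0 0 0" --pt "12 0 0 0 0 0 0"

```text
time_s: 33.65
ee_pos: [0.5028, -0.0071, 0.0395]
eef_rot: [3.141, 0.0, 1.705]
force: [1.0, 0.9, 5.5]
grip_width: 0.0161
grip_force: 4.0
```

>>> servo_tool --pt "12 0 0 -0.001 0 0 0.04" --pt "12 0 0.0043 0 0 0 0.08" --pt "12 0 0.0043 0 0 0 0.08" --pt "12 0 0.0043 0 0 0 0.08" --pt "12 0 0.0043 0 0 0 0.08" --pt "12 0 0.0043 0 0 0 0.08" --pt "12 0 0.0043 0 0 0 0.08" --pt "12 0 0.0043 0 0 0 0.08"

```text
time_s: 34.65
ee_pos: [0.5315, -0.0109, 0.0398]
eef_rot: [-3.14, -0.0, 1.102]
force: [-0.6, 5.1, 2.1]
grip_width: 0.0161
grip_force: 4.0
```

>>> servo_tool --pt "12 0 0.0043 0 0 0 0.08" --pt "12 0 0.0043 0 0 0 0.08" --pt "12 0 0.0043 0 0 0 0.08" --pt "12 0 0.0043 0 0 0 0.08" --pt "12 0 0.0043 0 0 0 0.08" --pt "12 0 0.0043 0 0 0 0.08" --pt "12 0 0.0043 0 0 0 0.08" --pt "12 0 0.0043 0 0 0 0.08"

```text
time_s: 35.65
ee_pos: [0.5569, -0.0337, 0.0399]
eef_rot: [-3.141, -0.001, 0.462]
force: [3.2, 6.2, 0.4]
grip_width: 0.0161
grip_force: 4.0
```

>>> servo_tool --pt "12 0 0.0043 0 0 0 0.08" --pt "12 0 0.0043 0 0 0 0.08" --pt "12 0 0.0043 0 0 0 0.08" --pt "12 0 0.0022 0 0 0 0.04" --pt "12 0 0 0 0 0 0" --pt "12 0 0 0 0 0 0" --pt "12 0 0 0 0 0 0" --pt "12 0 0 0 0 0 0"

```text
time_s: 36.65
ee_pos: [0.5614, -0.0475, 0.0398]
eef_rot: [-3.14, 0.001, 0.185]
force: [-2.1, 7.6, 2.6]
grip_width: 0.0238
grip_force: 4.0
```

>>> servo_tool --pt "12 0 0 0 0 0 0" --pt "12 0 0 0 0 0 0" --pt "12 0 0 0 0 0 0" --pt "12 0 0 0 0 0 0" --pt "12 0 0 0 0 0 0" --pt "12 0 0 0 0 0 0" --pt "12 0 0 0 0 0 0" --pt "12 0 0 0 0 0 0" --force 15

```text
time_s: 37.65
ee_pos: [0.561, -0.0445, 0.0397]
eef_rot: [-3.135, 0.002, 0.186]
force: [-5.1, 30.2, 7.5]
grip_width: 0.0162
grip_force: 15.0
```

>>> servo_tool --pt "12 0 -0.0015 0 0 0 0" --pt "12 0 -0.0015 0 0 0 0" --pt "32 0 0 0 0 0 0" --pt "32 0 0 0 0 0 0" --pt "32 0 0 0 0 0 0" --pt "32 0 0 0 0 0 0" --pt "32 0 0 0 0 0 0" --pt "32 0 0 0 0 0 0"

```text
time_s: 38.65
ee_pos: [0.5614, -0.0456, 0.0401]
eef_rot: [3.142, 0.0, 0.185]
force: [-0.5, -1.1, 0.5]
grip_width: 0.03
grip_force: 0.0
```

>>> servo_tool --pt "32 0 0 -0.015 0 0 0" --pt "32 0 0 -0.03 0 0 0" --pt "32 0 0 -0.04 0 0 0" --pt "32 0 0 -0.04 0 0 0" --pt "32 0.02 -0.04 -0.02 0 0 0" --pt "32 -0.02 -0.04 0 0 0 0" --pt "32 -0.02 -0.04 0 0 0 0" --pt "32 0 -0.04 0 0 0 0"

```text
time_s: 39.65
ee_pos: [0.5113, 0.109, 0.1865]
eef_rot: [3.142, -0.001, 0.185]
force: [0.4, 0.4, 0.7]
grip_width: 0.0302
grip_force: 0.0
```

```bash
python3 - <<'E'
from h import *
delta(.5,0,.2,1)
S=[]
for n in('side','top'):
    c=ctrl.camera(n);p=cloud(c)
    s=(p[...,2]>.052)&(p[...,2]<.07)&(np.hypot(p[...,0]-.561,p[...,1]+.048)<.022);q=p[s];print(n,'knob',s.sum(),q.mean(0) if len(q) else 0)
    d=p-np.array([.5635,-.1155,0]);s=(p[...,2]>.04)&(p[...,2]<.06)&(np.hypot(d[...,0],d[...,1])<.035);q=p[s];print('lens',s.sum(),cv2.minEnclosingCircle(q[:,:2].astype(np.float32)) if len(q) else 0)
    r,k=(150,230) if n=='side' else (150,240)
    S.append(cv2.resize(c['pixels'][r:r+100,k:k+100],(400,400),interpolation=cv2.INTER_CUBIC)[:,:,::-1])
cv2.imwrite('pics/s3.png',np.hstack(S))
E
```

```text
t 39.65 pos [0.5113 0.109  0.1865] rot [ 3.142e+00 -1.000e-03  1.850e-01] shift [-0.0311  0.1051 -0.0135] turn [ 6.000e-04 -1.300e-03 -8.155e-01] F [0.37 0.38 0.69] w 0.0302 0.0
side knob 48 [ 0.56047028 -0.0466149   0.06130156]
lens 323 ((0.5635680556297302, -0.11692297458648682), 0.024817854166030884)
top knob 43 [ 0.56001587 -0.04335638  0.06269377]
lens 381 ((0.5640766024589539, -0.1151963621377945), 0.02440129779279232)
```

View pics/s3.png

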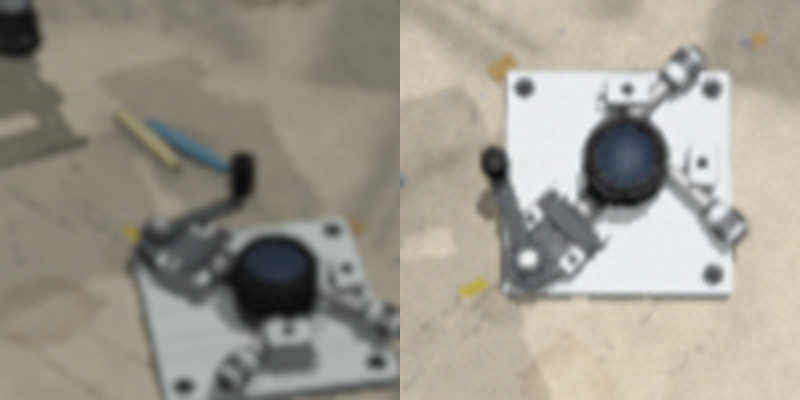

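>>> servo_tool --pt "75 0 0.03 0 0 0 0.168" --pt "75 0 0.03 0 0 0 0.168" --pt "75 0 0 0 0 0 0.168" --pt "75 0 0 0 0 0 0.168" --pt "75 0 0 0 0 0 0.168" --pt "75 0 0 0 0 0 0.168" --pt "75 0 0 0 0 0 0" --pt "75 0 0 0 0 0 0" --force 4

```text
time_s: 40.75
ee_pos: [0.5185, 0.0482, 0.1854]
eef_rot: [-3.141, -0.0, -0.82]
force: [0.1, 0.7, -0.6]
grip_width: 0.0705
grip_force: 0.0
```

```bash
python3 -c "
from h import *
delta(.5644,-.1146,.0225,-.8236)"
```

```text
t 40.75 pos [0.5185 0.0482 0.1854] rot [-3.141 -0.    -0.82 ] shift [0.1503 0.0776 0.1629] turn [-0.0003 -0.0003  0.0039] F [ 0.06  0.74 -0.55] w 0.0705 0.0
```

>>> servo_tool --pt "75 0.03 0.016 0.015 0 0 0.004" --pt "75 0.04 0.02 0.02 0 0 0" --pt "75 0.04 0.02 0.02 0 0 0" --pt "75 0.0403 0.0216 0.02 0 0 0" --pt "75 0 0 0 0 0 0" --pt "75 0 0 0 0 0 0" --pt "75 0 0 0 0 0 0" --pt "75 0 0 0 0 0 0"

```text
time_s: 41.75
ee_pos: [0.5633, -0.1138, 0.1106]
eef_rot: [-3.141, -0.001, -0.826]
force: [0.0, -1.2, 0.6]
grip_width: 0.0705
grip_force: 0.0
```

```bash
python3 -c "
from h import *
delta(.5644,-.1146,.0225,-.8236)"
```

```text
t 41.75 pos [ 0.5633 -0.1138  0.1106] rot [-3.141e+00 -1.000e-03 -8.260e-01] shift [ 0.0013 -0.0002  0.0881] turn [-0.0005 -0.0007 -0.0021] F [ 0.01 -1.23  0.58] w 0.0705 0.0
```

>>> servo_tool --pt "75 0.0013 -0.0002 0.025 0 0 0" --pt "75 0 0 0.03 0 0 0" --pt "75 0 0 0.02 0 0 0" --pt "75 0 0 0.0115 0 0 0" --pt "75 0 0 0 0 0 0" --pt "40 0 0 0 0 0 0" --pt "40 0 0 0 0 0 0" --pt "40 0 0 0 0 0 0" --force 4

```text
time_s: 42.75
ee_pos: [0.5648, -0.1153, 0.0243]
eef_rot: [-3.14, -0.001, -0.827]
force: [2.1, 0.5, 1.0]
grip_width: 0.0481
grip_force: 4.0
```

>>> servo_tool --pt "40 0 0 0 0 0 0" --pt "40 0 0 0 0 0 0" --pt "40 0 0 0 0 0 0" --pt "40 0 0 0 0 0 0" --pt "40 0 0 0 0 0 0" --pt "40 0 0 0 0 0 0" --pt "40 0 0 0 0 0 0" --pt "40 0 0 0 0 0 0"

```text
time_s: 43.75
ee_pos: [0.5648, -0.1153, 0.0241]
eef_rot: [-3.141, -0.001, -0.827]
force: [2.2, 2.7, 5.2]
grip_width: 0.0478
grip_force: 4.0
```

```bash
python3 -c "
from h import *
favg(4)"
```

```text
[3.39 2.17 5.62] [0.4  0.52 0.39] [ 0.56478 -0.11537  0.02415] 0.0479 43.95
```

>>> servo_tool --pt "40 0 -0.0002 -0.0004 0 0 0" --pt "40 0 -0.0001 0 0 0 0" --pt "40 0.0001 -0.0001 0 0 0 0" --pt "40 0.0001 -0.0001 0 0 0 0" --pt "40 0 0 0 0 0 0" --pt "40 0 0 0 0 0 0" --pt "40 0 0 0 0 0 0" --pt "40 0 0 0 0 0 0"

```text
time_s: 44.95
ee_pos: [0.5648, -0.1153, 0.0241]
eef_rot: [-3.142, -0.0, -0.827]
force: [3.4, 0.7, 6.1]
grip_width: 0.048
grip_force: 4.0
```

```bash
python3 -c "
from h import *
favg(4)"
```

```text
[2.97 0.23 5.33] [0.42 0.64 0.42] [ 0.56476 -0.11528  0.02416] 0.0475 45.15
```

>>> servo_tool --pt "40 0.0001 -0.0001 -0.0005 0 0 0" --pt "40 0.0001 -0.0001 0 0 0 0" --pt "40 0.0001 -0.0001 0 0 0 0" --pt "40 0 0 0 0 0 0" --pt "40 0 0 0 0 0 0" --pt "40 0 0 0 0 0 0" --pt "40 0 0 0 0 0 0" --pt "40 0 0 0 0 0 0"

```text
time_s: 46.15
ee_pos: [0.5648, -0.1152, 0.0243]
eef_rot: [3.141, 0.0, -0.827]
force: [-0.5, -2.6, -0.2]
grip_width: 0.0477
grip_force: 4.0
```

```bash
python3 -c "
from h import *
favg(3)"
```

```text
[-1.1  -2.15 -0.95] [0.21 0.2  0.45] [ 0.56484 -0.11524  0.02427] 0.048 46.3
```

>>> servo_tool --pt "40 0.0001 0.0001 0 0 0 0" --pt "40 0.0001 0.0001 0 0 0 0" --pt "40 0.0001 0.0001 0 0 0 0" --pt "40 0 0 0 0 0 0" --pt "40 0 0 0 0 0 0" --pt "40 0 0 0 0 0 0" --pt "40 0 0 0 0 0 0" --pt "40 0 0 0 0 0 0"

```text
time_s: 47.3
ee_pos: [0.5649, -0.1154, 0.0243]
eef_rot: [3.141, 0.0, -0.827]
force: [-1.9, 4.0, -2.8]
grip_width: 0.0476
grip_force: 4.0
```

```bash
python3 -c "
from h import *
favg(3)"
```

```text
[-2.    3.8  -3.01] [0.38 0.31 0.38] [ 0.56499 -0.1155   0.02434] 0.048 47.45
```

>>> servo_tool --pt "75 0 0 0 0 0 0" --pt "75 0 0 0 0 0 0" --pt "75 0 0 0 0 0 0" --pt "75 0 0 0 0 0 0" --pt "75 0 0 -0.02 0 0 0" --pt "75 0 0 -0.03 0 0 0" --pt "75 0 0 -0.04 0 0 0" --pt "75 0 0 -0.03 0 0 0"

```text
time_s: 48.45
ee_pos: [0.5653, -0.1157, 0.1462]
eef_rot: [-3.141, -0.001, -0.827]
force: [-0.5, -0.8, 1.0]
grip_width: 0.0704
grip_force: 0.0
```

>>> servo_tool --pt "75 -0.04 0 0 0 0 0" --pt "75 -0.04 0 0 0 0 0" --pt "75 -0.04 0 0 0 0 0" --pt "75 -0.04 0 0 0 0 0" --pt "75 0 0 0 0 0 0" --pt "75 0 0 0 0 0 0" --pt "75 0 0 0 0 0 0" --pt "75 0 0 0 0 0 0"

```text
time_s: 49.45
ee_pos: [0.457, 0.0017, 0.1443]
eef_rot: [3.141, 0.0, -0.828]
force: [0.3, -0.2, -0.1]
grip_width: 0.0705
grip_force: 0.0
```

```bash
python3 - <<'E'
from h import *
delta(.5,0,.2,1)
c=ctrl.camera('side');p=cloud(c)
s=(p[...,2]>.052)&(p[...,2]<.07)&(np.hypot(p[...,0]-.561,p[...,1]+.048)<.022);print('knob',p[s].mean(0))
d=p-np.array([.5635,-.1155,0]);s=(p[...,2]>.04)&(p[...,2]<.06)&(np.hypot(d[...,0],d[...,1])<.035);q=p[s];print('lens',s.sum(),cv2.minEnclosingCircle(q[:,:2].astype(np.float32)))
# tilt: plane of the top
t=q[(q[:,2]>.045)];A=np.c_[t[:,:2]-t[:,:2].mean(0),np.ones(len(t))];print(np.linalg.lstsq(A,t[:,2],rcond=None)[0])
E
```

```text
t 49.45 pos [0.457  0.0017 0.1443] rot [ 3.141  0.    -0.828] shift [ 0.0303 -0.0305 -0.0558] turn [-0.0000e+00  4.0000e-04 -1.8279e+00] F [ 0.32 -0.18 -0.11] w 0.0705 0.0
knob [ 0.56013301 -0.04664427  0.06116756]
lens 323 ((0.5636112093925476, -0.11769963055849075), 0.02523045428097248)
[0.00715844 0.02104653 0.04997286]
```

```bash
python3 -c "
from station import ctrl
print(ctrl.hand_in())"
```

```text
the job is handed in; nothing more can be done
None
```

I handed the job in at about 50 s. The lens stands in the nest, nudged onto both stops, with the cam lever swung until it stopped hard and the gripper clear. No verdict was returned. I estimated lever travel at 1.36–1.39 rad plus a start angle I couldn't see, so passing the 1.45 rad threshold rests on that hard stop.

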